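Shut and lock the incubator's filter-bay cover

ROBOT

A 6-joint arm with a two-finger parallel gripper is mounted at the origin on the work surface. World frame = base frame: x ahead of the robot, y to its left, z up, the work surface at z = 0. Lengths are in m, angles in rad, forces in N, time in s.
With the tool pointing down it reaches from about 0.275 to 0.75 m from the base axis. Payload 10.2 kg.
Tool frame: the origin (TCP) lies between the finger pads; the fingertips stand 17 mm ahead of it and the grasp point (between the pads) lies 2 mm behind it (robot.finger_overhang is the distance from the TCP to the fingertips, in m); z points along the fingers, y is the line along which they close (so a half turn about z gives the same grasp; the last joint's range is limited). The gripper opens to 88 mm and grips with 3 to 60 N. Pads are 18 mm wide; open, the fingers measure 123 mm over their backs; the gripper's body (75 mm by 187 mm) begins 45 mm behind the grasp point.
Start: joints at [-1.461, 0.313, 1.498, -0, 1.331, -0.223], TCP at [0.171, -0.496, 0.256] pointing down, gripper open.
Joint ranges: [-2.94, 2.94], [-0.97, 2.17], [0.19, 2.56], [-1.23, 4.37], [0.02, 3.11], [-2.88, 2.88]. Speed limits (rad/s): [2.39, 2.39, 3.01, 3.14, 3.14, 3.14].

INTERFACE

Orientations are given as a rotation vector (axis times angle).
In Python, from cell import robot gives the robot as it stands. The module is installed in compiled form; this text tells all that it offers. Calls block until the motion is done:
- robot.goto(position, orientation): joint-space move of the TCP to a pose.
- robot.movel(position, orientation=None, feed=0.15, threshold=None): straight line of the TCP; orientation=None keeps the orientation; feed is the mean speed in m/s. With threshold (N) it stops when the force on the tool has changed by that much, and returns True; else False.
- robot.set_joints(angles): joint-space move.
- robot.let_go() and robot.clamp(): open the fingers fully, or close them until they stop; the grip force is fixed at half the most.
- robot.dwell(seconds).
- robot.inverse_kinematics(position, orientation): joint angles nearest the present ones, or None.
- robot.snapshot(name): name is "scene" or "top" or "wrist"; returns (picture, depth): 384x512x3 uint8, red, green, blue; 384x512 float32, m along the optical axis (not along the pixel's ray), 0 where there is no reading.
- robot.camera_info(name): a dict with "camera_matrix" (3x3 intrinsics, pixels), "world_from_camera" (4x4, takes a point from camera to world coordinates); the wrist camera has in their place "T_tool_cam" (4x4, takes a point from camera to tool coordinates, whose origin is the TCP and whose axes are the flange's). Camera axes: x right, y up, looking along -z (the intrinsics and any distortion apply to the point x, -y, -z); pixel columns grow to the right and rows downward; lengths in m; the calibration is good to about 2 mm. A picture is of the moment at which its call begins: read the wrist's pose just before it. camera_info takes no time and is no camera call.
A pose or a line that the arm cannot do raises robot.PlanningError and nothing moves.
- robot.close_job(): hands the job in; it is judged then, once.
Trained networks look in the newest picture that a camera, given by its name, has taken for a name from the list of things; names that differ only in an ending like _2 or _b are one class to them, and where a whole thing is asked for, a point or a joint stands for the part that bears it (a point fixed in the world has none). Each returns a list of dicts, best first, with "p" (0 to 1); they miss things now and then, are a little off and sometimes report something else, mostly with a low value. They report only what shows in the picture. A call takes as long as a camera call.
- robot.find_in(camera, query): "rect" ([left, top, width, height] in pixels, round what is visible of it).
- robot.outline_of(camera, query): "pixels" (384x512 bool, what is visible of it) and "rect" ([left, top, width, height] in pixels, round what is visible of it).
- robot.tip_of(camera, query): "at" ([column, row] in pixels: a listed point, or the origin of a listed thing).
Readings, each from a call of its own:
- robot.current_time(): time.
- robot.current_joint_positions(): joint angles.
- robot.current_qd(): joint speeds.
- robot.current_joint_torque(): joint torques, N m.
- robot.current_eef_pos(): TCP position.
- robot.current_eef_rot(): TCP orientation.
- robot.current_ft_force(): force on the tool from outside, world axes, zero at the start.
- robot.current_moment(): the same for the moment, N m.
- robot.current_opening(): opening from 0.0 (shut) to 1.0 (fully open).
- robot.current_finger_force(): force on a finger pad.
Only numpy, scipy, OpenCV 4.12 (cv2) and the standard library are available. Lean on these libraries where they do the work, as an engineer would, in place of code of your own. Each camera call takes 0.05 s, during which the arm holds its last target. There are 200 camera calls.

TASK

The hinged metal cover of the filter bay on the low white bench incubator stands ajar. Swing it shut, push its quarter-turn stud in until you feel it come to rest on its rubber buffer, turn it ninety degrees clockwise while it is in so that it locks, and let go. Do not force the stud (neither ram it onto the buffer nor twist it before it is in), and leave the dishes and the other things where they are.

Things in the scene. Friction and masses are not known exactly. Their poses are not given: they have to be found in the camera images.
- housing: low white incubator, 300 x 300 mm, 100 mm high, fixed to the bench, origin at the centre of its underside. The cover lies in the middle of its top: hinge line parallel to y at x = +50 mm on the top face, free edge on the -x side. A clear dish, 58 mm across and 20 mm high, stands on the top at each side (about 114 mm to +y and -y) and must stay there
- cover (a joint): angle of the cover in rad: 0 shut (lying flat on the incubator), grows as its free edge rises; it starts ajar at 0.45 to 0.85. The hinge is stiff: the cover stays where it is left; about 2 to 5 N down on the free edge moves it. It must end below 0.02
- cover_hinge (a point): middle of the hinge line. The cover's frame: y along the hinge, -x from the hinge to the free edge, z out of its outer face
- cover_edge (a point): point on the outer face of the cover, 158 mm from the hinge line and 12 mm inside the free edge, free to press on. The aluminium cover is 170 mm (hinge to free edge) x 150 mm x 4 mm; its outer face lies 4 mm beyond the hinge line, so 104 mm above the bench when shut
- stud_grip (a point): point on the stud's axis in the black wing handle, 47 mm above the hinge plane. Wing: 10 mm thick, 40 mm long, 30 mm tall, its top 8 mm above this point, its foot 21 mm clear of the cover's face. Axes turn with the stud: x across the thickness (grip along x), y along the wing, z outward. Unlocked, the wing is parallel to the hinge; locked, at right angles to it
- stud_foot (a point): point on the cover where the stud's axis crosses the hinge plane, 115 mm from the hinge line, in the middle of the cover's width. Pushing the stud in lowers the wing by up to 18 mm, so grip the wing no lower than stud_grip or the fingers will meet the cover
- stud (a joint): turn of the stud in rad, clockwise seen from above; starts at -0.05 to 0.05 (unlocked), ends at a stop at 1.62; locked from 1.35 up. With the cover shut it turns freely only when pushed right in; before that a steel cross pin below the cover meets the walls of a slot after about 0.13 rad
- plunger: the stud with its shank; it slides along its axis in the cover against a spring that pushes it out (4 N at rest, 0.3 N more per mm, plus 0.6 N per 10 mm/s of damping). It meets a rubber buffer after 3 to 17 mm of pushing, different on every unit, to be found by feel: there the force climbs by 15 N per mm. Origin on its axis, at rest on the hinge plane
- receptacle: fixed block in the incubator under the stud with slot and rubber buffer, 50 x 60 mm, origin at its underside, its pose does not tell the buffer's height. The pin clears the slot only in the last 1.5 mm before the buffer: push slowly to 12 to 14 N in all, stay there and turn. Its load from the stud must stay under 14 N (a push of about 19 N). Released, the turned stud springs up 3 mm into a notch
- dish_a: clear dish with lid on the incubator's top, on the +y side
- dish_b: clear dish with lid on the incubator's top, on the -y side
- bottle: white media bottle with cap, 64 mm across, 150 mm high
- tip_box: grey box of pipette tips, 120 x 85 x 61 mm
- rack: black tube rack on a foot 100 x 200 mm, 146 mm high
- driver: screwdriver lying on the bench
- beaker: glass beaker 68 mm across, 80 mm high
- marker: white marker pen lying on the bench

How it is judged:
By the outcome, as a careful person would: the job done as asked, in the order asked, and still so for the second after the job is handed in, with the robot touching nothing.
It also fails if it takes over 50 s, if anything falls off the work surface, if the arm or the gripper's body presses on something with over 40 N, if the wrist force passes 120 N, or if a joint passes its speed limit or range.

## Working session

There is one attempt and no reset: what is moved stays moved. The work goes in short steps, each a Python script; the robot and the scene stay as the last script left them, time stands still between calls to the robot, and variables do not carry over. Pictures are saved under pics/ and viewed, at most 10 in all, crops included, and the job is handed in when it is done.

```bash
mkdir -p pics
cat > h.py <<'E'
import numpy as np, cv2
from cell import robot
from scipy.spatial.transform import Rotation as R
def cam(n):
    ci=robot.camera_info(n); K=np.array(ci["camera_matrix"]); 
    if "world_from_camera" in ci: T=np.array(ci["world_from_camera"])
    else:
        W=np.eye(4); W[:3,:3]=R.from_rotvec(robot.current_eef_rot()).as_matrix(); W[:3,3]=robot.current_eef_pos()
        T=W@np.array(ci["T_tool_cam"])
    return K,T,ci
def pt(K,T,u,v,d):
    p=np.array([(u-K[0,2])/K[0,0]*d,-(v-K[1,2])/K[1,1]*d,-d,1]); return (T@p)[:3]
def cloud(K,T,D):
    v,u=np.mgrid[:D.shape[0],:D.shape[1]]
    P=np.stack([(u-K[0,2])/K[0,0]*D,-(v-K[1,2])/K[1,1]*D,-D,np.ones_like(D)],-1)
    return (P@T.T)[...,:3]
E
python3 - <<'E'
from h import *
np.set_printoptions(precision=4,suppress=True)
ims=[]
for n in ("scene","top"):
    K,T,ci=cam(n); print(n,[k for k in ci],K.tolist(),T.round(3).tolist(), {k:v for k,v in ci.items() if k not in("camera_matrix","world_from_camera")})
    I,D=robot.snapshot(n); np.savez(n,I=I,D=D,K=K,T=T); ims.append(I)
    P=cloud(K,T,D)
    for q in("cover_hinge","cover_edge","stud_grip","stud_foot","housing"):
        for r in robot.tip_of(n,q)[:2]:
            u,v=r["at"]; i,j=min(383,int(round(v))),min(511,int(round(u))); print(q,r["p"],u,v,D[i,j],P[i,j])
    for q in("housing","cover","dish_a","stud","bottle","rack"):
        for r in robot.outline_of(n,q)[:2]:
            m=r["pixels"]&(D>0); print(q,r["p"],r["rect"],np.median(P[m],0),P[m].min(0),P[m].max(0)); 
            if q in("cover","housing"): np.save(f"{n}_{q}.npy",m)
    cv2.imwrite(f"pics/{n}.png",I[...,::-1])
E
```

```text
scene ['camera_matrix', 'world_from_camera'] [[395.71841334664015, 0.0, 256.44993304731327], [0.0, 395.71841334664015, 189.1196288515938], [0.0, 0.0, 1.0]] [[-0.63, -0.494, 0.599, 1.346], [0.777, -0.404, 0.483, 0.674], [0.004, 0.77, 0.638, 1.027], [0.0, 0.0, 0.0, 1.0]] {}
cover_hinge 0.81 230.5 223.6 0.0 [1.3461 0.6737 1.0274]
cover_edge 0.64 249.9 179.0 1.3362535 [ 0.5419 -0.0022  0.2005]
stud_grip 0.49 239.4 188.9 1.2852917 [0.6111 0.009  0.2069]
stud_foot 0.75 245.9 199.3 1.3169144 [0.5948 0.0242 0.1612]
housing 0.58 237.5 235.4 1.2747172 [0.6924 0.0719 0.0996]
housing 0.89 [173.9, 172.2, 124.9, 109.9] [0.6676 0.0535 0.1   ] [ 0.3258 -0.2477 -0.0048] [0.7926 0.1817 0.2163]
cover 0.78 [212.5, 172.1, 56.6, 60.6] [0.6122 0.0188 0.15  ] [ 0.5305 -0.1123  0.0233] [0.689  0.0944 0.2163]
dish_a 0.7 [204.8, 193.5, 13.8, 14.1] [ 0.6339 -0.0961  0.1185] [ 0.5293 -0.2342 -0.0018] [ 0.654  -0.0605  0.137 ]
dish_a 0.59 [250.9, 232.3, 12.5, 18.1] [0.6879 0.1395 0.1181] [0.6535 0.1056 0.1   ] [0.7122 0.1645 0.1251]
stud 0.39 [234.6, 184.4, 11.1, 11.5] [0.61   0.0181 0.2064] [ 0.5745 -0.0015  0.1
[... 1402 characters left out ...]
11  0.0945] [ 0.662  -0.0772  0.1253]
dish_a 0.72 [194.0, 120.7, 17.8, 20.6] [0.6789 0.1327 0.1178] [0.6519 0.1043 0.0953] [0.7138 0.1593 0.1246]
stud 0.54 [239.3, 140.1, 17.5, 18.0] [0.5986 0.008  0.1976] [ 0.5765 -0.0143  0.1339] [0.6323 0.0292 0.2174]
stud 0.21 [214.4, 128.3, 63.1, 51.8] [0.5969 0.0109 0.1647] [ 0.5245 -0.0776  0.0101] [0.6867 0.0916 0.2174]
bottle 0.69 [92.9, 173.5, 34.6, 27.1] [0.5189 0.3957 0.0989] [ 0.4946  0.376  -0.0077] [0.5759 0.4598 0.156 ]
bottle 0.33 [191.0, 97.3, 112.4, 111.5] [0.5943 0.0132 0.1   ] [ 0.4594 -0.1647 -0.0023] [0.7866 0.1765 0.2174]
rack 0.62 [360.5, 163.9, 77.9, 39.9] [ 0.5139 -0.4177  0.0555] [ 0.4761 -0.5671 -0.0048] [ 0.5929 -0.3372  0.155 ]
```

Run:
```python
from h import *
np.set_printoptions(precision=4,suppress=True)
for n in("top","scene"):
    z=np.load(n+".npz"); P=cloud(z["K"],z["T"],z["D"])
    m=(z["D"]>0)&(abs(P[...,2]-0.1)<0.004)&(abs(P[...,0]-.6)<.25)&(abs(P[...,1])<.25)
    nn,l,s,_=cv2.connectedComponentsWithStats(m.astype(np.uint8)); 
    ptsall=P[m][:,:2]
    r=cv2.minAreaRect((ptsall*1000).astype(np.float32)); print(n,m.sum(),r)
    # cover plane
    c=(z["D"]>0)&(P[...,2]>.115)&(P[...,2]<.26)&(abs(P[...,0]-.6)<.1)&(abs(P[...,1]-.01)<.09)
    Q=P[c]; best=None; g=np.random.default_rng(0)
    for _ in range(800):
        a,b,d=Q[g.choice(len(Q),3)]; nv=np.cross(b-a,d-a); L=np.linalg.norm(nv)
        if L<1e-6: continue
        nv/=L; i=abs((Q-a)@nv)<.002
        if best is None or i.sum()>best.sum(): best=i
    for _ in range(3):
        q=Q[best]; ce=q.mean(0); nv=np.linalg.svd(q-ce)[2][2]; nv*=np.sign(nv[2]); best=abs((Q-ce)@nv)<.003
    print("plane",best.sum(),len(Q),nv,ce,"angle",np.arccos(nv[2]),"yaw of tilt",np.arctan2(nv[1],nv[0])*57.3, q.min(0),q.max(0))
    o=(Q-ce)@nv; hi=Q[o>.02]; print("stud pts",len(hi),hi.mean(0),o.max())
    # hinge: plane∩z=.1 approx
a=cv2.imread("pics/top.png")[80:230,130:400]; b=cv2.imread("pics/scene.png")[120:300,120:390]
cv2.imwrite("pics/c1.png",cv2.resize(np.vstack([a,b]),None,fx=1.8,fy=1.8,interpolation=cv2.INTER_CUBIC))
```

```text
top 6415 ((624.9730834960938, 12.718917846679688), (301.6837158203125, 300.3544921875), 6.381722450256348)
plane 1718 2108 [0.5696 0.0618 0.8196] [0.5925 0.0095 0.1622] angle 0.6101498417662536 yaw of tilt 6.192534012535726 [ 0.529  -0.0705  0.115 ] [0.6678 0.0901 0.2051]
stud pts 175 [0.6022 0.0102 0.2027] 0.05426683153874166
scene 3286 ((626.8824462890625, 14.498733520507812), (305.53167724609375, 303.9739990234375), 6.420742511749268)
plane 1372 1844 [0.5694 0.0578 0.82  ] [0.6013 0.0151 0.1571] angle 0.6093679015453289 yaw of tilt 5.794329493549818 [ 0.5315 -0.0684  0.1151] [0.6685 0.0938 0.2034]
stud pts 64 [0.6102 0.0164 0.2045] 0.05601998987640069
```

View pics/c1.png

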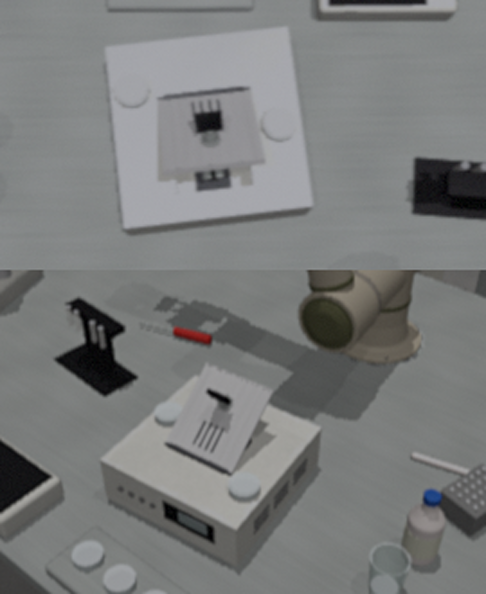

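The pictures show the cover ajar (top view, stud about px 244,145; hinge about 244,131), with the free edge towards the robot. The tilt is about 0.61 rad and the housing yaw about 6.3°. Next I press the free edge shut along its arc with closed fingers.

```bash
cat >> h.py <<'E'
yaw=np.radians(6.25); xh=np.array([np.cos(yaw),np.sin(yaw),0]); yh=np.array([-np.sin(yaw),np.cos(yaw),0]); Z=np.array([0,0,1.])
H=np.array([.675,.0170,.1])
def down(y):  # tool down, tool y along y
    z=-Z; return R.from_matrix(np.c_[np.cross(y,z),y,z]).as_rotvec()
E
python3 - <<'E'
from h import *
np.set_printoptions(precision=3,suppress=True)
ov=robot.finger_overhang; print(ov)
S=H-.115*xh
for nm,y in(("y",yh),("-y",-yh),("x",xh),("-x",-xh)):
    print(nm,robot.inverse_kinematics(S+[0,0,.12],down(y)))
def tip(r,th,off): # fingertip centre, off along normal
    n=np.sin(th)*xh+np.cos(th)*Z; return H+r*(-np.cos(th)*xh+np.sin(th)*Z)+(.004+off)*n
js=[(abs(np.array(robot.inverse_kinematics(S+[0,0,.2],down(s*yh)))[5]),s) for s in(1,-1)]; s=min(js)[1]; o=down(s*yh)
robot.clamp()
p=tip(.155,.61,.06)+[0,0,ov]; robot.goto(p,o)
f0=np.array(robot.current_ft_force())
for th,off in((.61,.012),(.4,.0),(.2,.0),(.06,.0)):
    p=tip(.155,th,off)+[0,0,ov]; print(th,robot.movel(p,feed=.08,threshold=25),np.array(robot.current_ft_force())-f0)
print(robot.movel(tip(.155,0,-.004)+[0,0,ov],feed=.015,threshold=10),np.array(robot.current_ft_force())-f0,np.array(robot.current_eef_pos())-[0,0,ov])
print(robot.current_joint_positions(),robot.current_time())
E
```

```text
0.017
y [-0.201  0.42   1.442  0.     1.28  -1.881]
-y [-0.201  0.42   1.442  0.     1.28   1.261]
x [-0.201  0.42   1.442  0.     1.28  -0.31 ]
-x [-0.201  0.42   1.442  0.     1.28   2.832]
0.61 False [ 0.007 -0.83   0.216]
0.4 False [ 0.753 -0.499 -0.366]
0.2 False [ 0.028 -1.511 -0.366]
0.06 False [ 0.094 -1.785 -0.076]
True [-1.731 -0.624  5.935] [0.521 0.    0.104]
[-0.225  0.452  1.678 -0.     1.012  1.237] 7.875
```

Run:
```python
from h import *
np.set_printoptions(precision=4,suppress=True)
print("tip z",robot.current_eef_pos()[2]-.017)
p=np.array(robot.current_eef_pos()); robot.movel(p+[0,0,.14],feed=.2)
S=H-.115*xh
robot.let_go(); robot.goto(S+[-.02,0,.17],down(xh))
vis=[]
for n in("wrist","top","scene"):
    K,T,ci=cam(n); I,D=robot.snapshot(n); P=cloud(K,T,D); np.savez(n+"2",I=I,D=D,K=K,T=T)
    if n!="scene":vis.append(I)
    for q in("stud_grip","cover_edge","cover_hinge","stud_foot"):
        for r in robot.tip_of(n,q)[:2]:
            u,v=r["at"]; i,j=min(383,int(round(v))),min(511,int(round(u)))
            zz={"stud_grip":.147,"cover_edge":.104,"cover_hinge":.104,"stud_foot":.1}[q]
            a=pt(K,T,u,v,1.)-T[:3,3]; print(n,q,round(r["p"],2),u,v,P[i,j],"onplane",T[:3,3]+a*(zz-T[2,3])/a[2])
    L=(P-H); X=L@xh; Y=L@yh; ok=D>0
    m=ok&(X<-.005)&(X>-.165)&(abs(Y)<.07)&(abs(X+.115)>.03)&(abs(P[...,2]-.1)<.05); 
    if m.sum()>50: 
        A=np.c_[X[m],Y[m],np.ones(m.sum())]; print(n,"cover z fit",m.sum(),np.linalg.lstsq(A,P[m][:,2],rcond=None)[0],np.median(P[m][:,2]))
    m=ok&(abs(X+.115)<.035)&(abs(Y)<.04)&(P[...,2]>.147)&(P[...,2]<.162)
    if m.sum()>10:
        q=P[m]; print(n,"wing top",m.sum(),q.mean(0),np.median(q[:,2]),cv2.minAreaRect((q[:,:2]*1000).astype(np.float32)),"loc",(X[m].mean(),Y[m].mean()))
cv2.imwrite("pics/c2.png",np.hstack([vis[0],cv2.resize(vis[1][90:230,180:320],(384,384))])[...,::-1][:, :])
cv2.imwrite("pics/c2.png",cv2.resize(cv2.imread("pics/c2.png"),None,fx=.85,fy=.85))
print(robot.current_time())
```

```text
tip z 0.10439606308102731
wrist stud_grip 0.8 275.2 184.7 [0.5592 0.0059 0.1558] onplane [0.5602 0.0036 0.147 ]
wrist cover_edge 0.92 231.0 173.2 [ 0.5189 -0.0014  0.1036] onplane [ 0.5189 -0.0016  0.104 ]
wrist cover_edge 0.59 276.9 170.2 [0.5593 0.0186 0.1546] onplane [0.5645 0.0066 0.104 ]
wrist cover_hinge 0.87 388.1 170.2 [0.6743 0.0194 0.1067] onplane [0.6757 0.0187 0.104 ]
wrist stud_foot 0.76 275.9 167.1 [0.5581 0.0212 0.155 ] onplane [0.5635 0.0087 0.1   ]
wrist stud_foot 0.36 318.9 269.1 [ 0.621  -0.0914  0.1187] onplane [ 0.6267 -0.1027  0.1   ]
wrist cover z fit 12915 [0.0005 0.0002 0.1042] 0.10414524352227211
wrist wing top 581 [0.5624 0.0075 0.1548] 0.1550500953628874 ((562.7236938476562, 6.746650695800781), (10.085638999938965, 39.94877624511719), 6.001708984375) loc (np.float64(-0.11298375711950129), np.float64(0.0028543783251208242))
top cover_edge 0.23 137.2 261.5 [0.3064 0.3369 0.0107] onplane [0.3083 0.3119 0.104 ]
top cover_hinge 0.43 132.7 259.2 [ 0.3153  0.3534 -0.0052] onplane [0.3147 0.3245 0.104 ]
top cover_hinge 0.42 112.1 188.3 [0.5139 0.3895 0.1028] onplane [0.5128 0.3888 0.104 ]
top cover z fit 77 [ 0.0126 -0.0092  0.1045] 0.10349767199071191
scene stud_grip 0.43 247.8 195.5 [1.3461 0.6737 1.0274] onplane [0.5647 0.0065 0.147 ]
scene cover_edge 0.79 254.3 197.7 [0.5553 0.0262 0.1402] onplane [ 0.5211 -0.0004  0.104 ]
scene cover_hinge 0.72 231.5 226.4 [0.6781 0.0335 0.1051] onplane [0.6797 0.0327 0.104 ]
scene cover_hinge 0.47 244.8 197.3 [ 0.5701 -0.0016  0.1394] onplane [ 0.5409 -0.028   0.104 ]
scene stud_foot 0.89 248.0 207.5 [0.5777 0.0178 0.1049] onplane [0.5716 0.0126 0.1   ]
scene cover z fit 764 [ 0.0009 -0.      0.1042] 0.10418704605440354
scene wing top 41 [0.5637 0.0104 0.1537] 0.15410686760512116 ((562.6260986328125, 9.484010696411133), (11.349879264831543, 39.89079284667969), 9.100885391235352) loc (np.float64(-0.1113687427782074), np.float64(0.0055570211003349345))
12.1833
```

View pics/c2.png

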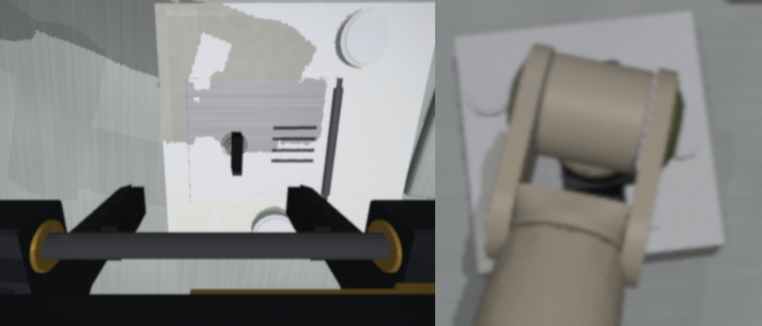

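The cover is shut and flat: the fit gives z = 0.104 m with a slope of 0.0005. The wing is at about (236,152) px in the wrist view, world (0.5625, 0.007), parallel to the hinge. Both dishes are undisturbed. Next I grip the wing and push in small steps, watching the force.

```bash
cat >> h.py <<'E'
def F(n=4):
    a=[]
    for _ in range(n): a.append(robot.current_ft_force()); robot.dwell(.01)
    return np.mean(a,0)
E
python3 - <<'E'
from h import *
np.set_printoptions(precision=2,suppress=True)
w=np.array([.5625,.0068,.146]); o=down(xh)
robot.movel(w+[0,0,.05],o,feed=.15); robot.movel(w,feed=.08); robot.dwell(.2)
A=np.array([robot.current_ft_force() for _ in range(5)]); f0=F(10); print(A,f0)
robot.clamp(); robot.dwell(.2); print("clamped",F()-f0,robot.current_opening(),robot.current_finger_force(),robot.current_moment())
p=np.array(robot.current_eef_pos()); d=0; np.save("f0.npy",np.r_[f0,w])
while d<.0185:
    step=.0005; d+=step
    robot.movel(w-[0,0,d],feed=.008); f=F()-f0
    if round(d*1e4)%20==0 or f[2]>7: print(round(d*1e3,2),f,(robot.current_eef_pos()[2]-w[2])*1e3)
    if f[2]>4.6+.3*d*1e3+2: break
print(d,robot.current_time(),robot.current_joint_positions(),robot.current_opening())
E
```

```text
[[ 0.48 -0.52 -0.05]
 [ 0.48 -0.52 -0.05]
 [ 0.48 -0.52 -0.05]
 [ 0.48 -0.52 -0.05]
 [ 0.48 -0.52 -0.05]] [ 0.24  0.08 -0.15]
clamped [-1.7  -0.11  0.74] 0.11333666532194503 30.000070463865995 [-0.05  0.15  0.01]
2.0 [-3.92 -0.44  4.49] -2.0121303633010292
4.0 [-4.53  0.01  4.91] -4.004730112722676
6.0 [-4.06 -0.4   4.93] -5.946244254282057
8.0 [-4.72 -0.5   5.66] -7.903411454737746
10.0 [-4.93 -0.37  6.34] -9.840258080667214
12.0 [-5.09 -0.32  6.85] -11.757828980498125
12.5 [-4.99 -0.18  7.49] -12.245956727535118
13.0 [-5.23 -0.42  7.61] -12.751702873260218
13.5 [-5.32 -0.19  7.76] -13.196965315291992
14.0 [-5.35 -0.38  7.49] -13.707603060456929
14.5 [-5.23 -0.5   7.56] -14.157941487714432
15.0 [-5.35  0.05  7.75] -14.674183062535818
15.5 [-5.02 -0.04  8.01] -15.139872567613288
16.0 [-5.56 -0.32  7.84] -15.62444486324155
16.5 [-6.08 -0.23  9.83] -15.960258439419562
17.0 [-7.39 -0.15 11.93] -16.161257010182783
0.01700000000000001 24.9333 [-0.2   0.52  1.54 -0.    1.08 -0.31] 0.11068740918029832
```

Run:
```python
from h import *
np.set_printoptions(precision=2,suppress=True)
z=np.load("f0.npy"); f0,w=z[:3],z[3:]; d=.017
def adjust(lo,hi):
    global d
    for _ in range(8):
        f=(F()-f0)[2]
        if f<lo: d+=.0001 if lo-f<1 else .0002
        elif f>hi: d-=.0001
        else: break
        robot.movel(w-[0,0,d],feed=.008)
    return f
print(adjust(12.8,13.7),d)
for a in np.arange(.1,1.551,.1).tolist()+[1.55]:
    y=R.from_rotvec(-a*Z).apply(xh)
    robot.goto(w-[0,0,d],down(y)); f=F(3)-f0; m=robot.current_moment()
    print(round(a,2),f,np.array(m),round(d*1e3,2),robot.current_joint_positions()[5])
    if abs(m[2])>.6: print("stuck"); break
    if not 12<f[2]<14: adjust(12.5,13.7)
print(robot.current_time(),robot.current_opening())
```

```text
13.449421275242448 0.0172
0.1 [-7.24  0.13 12.42] [-0.04  1.11 -0.05] 17.2 -0.20494212721505034
0.2 [-6.84  0.23 12.69] [-0.03  1.06 -0.06] 17.2 -0.1049850669234937
0.3 [-6.64  0.42 12.15] [-0.09  0.99 -0.03] 17.2 -0.005002417296054276
0.4 [-5.91  0.28 12.52] [-0.07  0.97 -0.1 ] 17.2 0.0950426030668031
0.5 [-5.65 -0.01 12.59] [-0.08  0.89 -0.04] 17.2 0.19503154555183153
0.6 [-5.3   0.21 11.8 ] [-0.08  0.82 -0.04] 17.2 0.2950380905693201
0.7 [-5.44 -0.53 12.39] [-0.07  0.86 -0.02] 17.4 0.39505656962826974
0.8 [-5.84 -0.36 12.87] [-0.1   0.82 -0.07] 17.4 0.4950214528122646
0.9 [-4.87 -1.05 12.12] [-0.2   0.79 -0.05] 17.4 0.5950138419778108
1.0 [-4.94 -1.28 12.29] [-0.2   0.71 -0.08] 17.4 0.6950481647887462
1.1 [-3.78 -1.64 12.44] [-0.29  0.74 -0.05] 17.4 0.7950229435507904
1.2 [-4.46 -1.81 12.  ] [-0.29  0.66 -0.03] 17.4 0.8950238482370643
1.3 [-4.1  -1.9  11.72] [-0.38  0.72 -0.05] 17.4 0.9950195049478535
1.4 [-4.18 -2.5  12.25] [-0.45  0.74 -0.07] 17.5 1.0950476509924856
1.5 [-4.42 -2.89 12.43] [-0.49  0.69 -0.11] 17.5 1.1950357816941914
1.55 [-4.23 -2.86 12.06] [-0.49  0.7  -0.09] 17.5 1.2449028884887254
30.85 0.10889765968225554
```

Run:
```python
from h import *
np.set_printoptions(precision=4,suppress=True)
z=np.load("f0.npy"); f0,w=z[:3],z[3:]; d=.0175
for _ in range(10):
    d-=.0005; robot.movel(w-[0,0,d],feed=.01); f=F(3)-f0; print(round(d*1e3,1),f)
    if f[2]<1: break
robot.let_go(); robot.dwell(.1)
p=np.array(robot.current_eef_pos()); robot.movel(p+[0,0,.08],feed=.12)
q=p+[0,0,.12]-.06*xh; robot.movel(q,feed=.2); robot.dwell(.2)
K,T,_=cam("wrist"); I,D=robot.snapshot("wrist"); P=cloud(K,T,D); L=P-H; X=L@xh; Y=L@yh
m=(D>0)&(abs(X+.113)<.035)&(abs(Y)<.04)&(P[...,2]>.122)&(P[...,2]<.165); c=P[m]; t=c[:,2]>c[:,2].max()-.006
print("wing",m.sum(),np.median(c[t,2]),cv2.minAreaRect((c[t,:2]*1000).astype(np.float32)))
m=(D>0)&(X<-.005)&(X>-.165)&(abs(Y)<.07)&(abs(X+.115)>.03)&(abs(P[...,2]-.1)<.05)
print("cover",np.linalg.lstsq(np.c_[X[m],Y[m],np.ones(m.sum())],P[m][:,2],rcond=None)[0])
cv2.imwrite("pics/c3.png",I[...,::-1]); print(robot.current_time())
```

```text
17.0 [-2.8309 -3.2299  9.159 ]
16.5 [-2.2747 -3.3521  7.7819]
16.0 [-2.2525 -3.4973  8.4167]
15.5 [-2.281  -3.1093  8.0975]
15.0 [-1.5494 -3.4777  7.8046]
14.5 [-2.6089 -3.3844  7.212 ]
14.0 [-1.9307 -3.2375  7.0682]
13.5 [-1.5048 -3.7551  6.4189]
13.0 [ 1.6203 -5.5798  2.6743]
12.5 [ 3.2961 -6.3453 -1.2316]
wing 703 0.14242585838220345 ((562.1441040039062, 6.59797477722168), (39.27982711791992, 9.981614112854004), 7.2607102394104)
cover [0.0006 0.001  0.1042]
36.4833
```

View pics/c3.png

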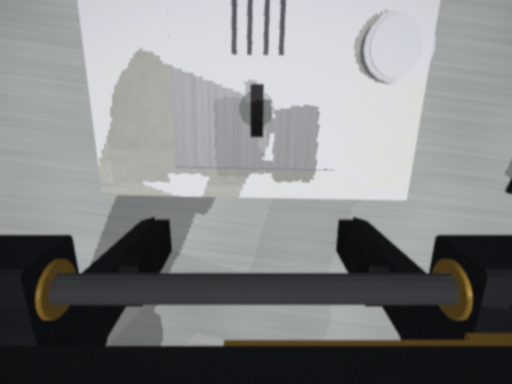

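The wing at (257,110) px now stands at right angles to the hinge. It sits 12.5 mm below its rest height, held in the notch. The cover is flat and the gripper is clear.

```bash
python3 -c "
from cell import robot
print(robot.close_job())"
```

```text
the job is handed in; nothing more can be done
None
```

The cover is shut and the stud was pushed gently onto its buffer (up to 13.4 N), turned about 89° clockwise, and released into its notch; the job was handed in just after 36.5 s on the robot's clock.

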